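# Seat the filter cassette and snap the toggle clamp over it

## Robot

A 6-joint arm with a two-finger parallel gripper is mounted at the origin on the work surface. World frame = base frame: x ahead of the robot, y to its left, z up, the work surface at z = 0. Lengths are in m, angles in rad, forces in N, time in s.
With the tool pointing down it reaches from about 0.35 to 0.725 m from the base axis. Payload 4.3 kg.
Tool frame: the origin (TCP) lies at the very end of the fingers, on their centre line; the grasp point (between the pads) lies 19 mm behind it (bot.pinch_z is the z of the grasp point in the tool frame, in m); z points along the fingers, x is the direction in which the jaws open and shut, and the axes are right-handed (so a half turn about z gives the same grasp; the last joint's range is limited). The gripper opens to 85 mm and grips with 20 to 120 N. Pads are 22 mm wide; open, the fingers measure 114 mm over their backs; the gripper's body (76 mm by 85 mm) begins 54 mm behind the grasp point. The pads swing forward as they close: fully open they stand 13 mm farther back than shut.
Start: joints at [1.051, 0.377, 0.081, 1.274, 0, 1.46], TCP at [0.229, 0.527, 0.231] pointing down, gripper open.
Joint ranges: [-2.72, 2.72], [-0.84, 1.66], [-1.02, 1.22], [-1.77, 2.12], [-1.37, 1.28], [-3.14, 3.14]. Speed limits (rad/s): [2.57, 2.57, 3.14, 3.14, 3.14, 3.14].

## Interface

Orientations are given as [roll, pitch, yaw] about the fixed x, y, z axes, in that order (R = Rz(yaw) Ry(pitch) Rx(roll)).
In Python, from bench import bot gives the robot as it stands.
- The arm moves only by the tool arm_command, never from a script. Its argument "commands" is a list of rows, each a list of 3 entries, a list of its own where there are three numbers: the finger opening in cm, from 0 to 8.54, then the shift along the tool's x, y, z in cm, then the turn about the tool's z in degrees. A call has 1 to 5 rows; each row shifts and turns the commanded pose from where the row before left it, along the tool's axes as they then stand; what a row does not reach is not made up. A row lasts 1/8 s, in which the tool goes at most 62.5 mm and 10.7 degrees, less where a joint would pass 70% of its speed; a pose out of reach is approached as far as the arm can. A call is refused whole if a number of a shift passes 6.25 or a number of a turn 10.7, either way. A call with a gripper value outside its range is refused whole. The fingers move at their own pace and stop on an object; "grip_force" is the grip in N (left out, the last holds). Time passes only in rows, so rows that do not move let the fingers close. It gives the time, the measured TCP pose, the force and the opening at its end, in the units of the state.
- bot.get_obs(): the state, without advancing time (a new reading comes with each control period).
- bot.capture(name): name is "scene" or "top" or "wrist"; returns the picture (384x512x3 uint8, blue, green, red); there is no depth.
- bot.camera_model(name): a dict with "camera_matrix" (3x3 intrinsics, pixels), "R" (3x3) and "t" (3): a world point X has camera coordinates R X + t. Camera axes: x right, y down, z forward; pixel columns grow to the right and rows downward; lengths in m; the calibration is good to about 2 mm. The wrist camera is an equidistant fisheye: a pixel r from the principal point sees the ray r / f radians off the axis. A picture is of the moment at which its call begins: read the wrist's pose just before it. camera_model takes no time and is no camera call; for the wrist camera it gives the pose at the moment of the call.
- bot.job_done(): hands the job in, once; it reports no verdict.
The state is a dict: "t": time; "joint_pos": joint angles; "qd": joint speeds; "tau": joint torques, N m; "ee_pos": TCP position; "tcp_rot": TCP orientation; "contact_force": force on the tool from outside, world axes, zero at the start; "torque": the same for the moment, N m; "width": finger opening in m.
Only numpy, scipy, OpenCV 4.12 (cv2) and the standard library are available. Lean on these libraries where they do the work, as an engineer would, in place of code of your own. Each camera call takes 0.05 s, during which the arm holds its last target.

## Task

Using only fingertip pushes, slide the white filter cassette along its channel until it sits fully home against the blue stop, and only then push the red clamp lever over, past its dead point, so that it snaps down into lock and clamps the cassette. Do not lift the cassette, and leave the flask, bottle and jar where they stand.

Things in the scene. Friction and masses are not known exactly. Their poses are not given: they have to be found in the camera images.
- fixture: Fixed clamping fixture, aluminium base 12 mm thick; origin on the bench under it (base x -100 to +90, y -95 to +105 mm). A 73 mm wide channel runs along its x axis, centred on y +45, between rails 8 mm thick, tops 22 mm above the bench. It is open at -x (towards the robot); at +x a blue stop closes it: face at x +70, top 30 mm high. The toggle clamp stands beside it on a steel pedestal 70 mm high.
- home (a point): Where the cassette's centre (half-way up, 23 mm above the bench) lies when it is fully home: x +20, y +45 mm in the fixture's frame. Axes as the fixture's.
- cassette_center (a point): Centre, half-way up, of the loose filter cassette: a flat white box 100 (x) x 70 (y) x 22 mm with a blue band and a blue ring on top, 100 to 210 g. It lies on the channel floor (12 mm above the bench), x axis along the channel, 20 to 45 mm short of home towards -x. Push its near (-x) face towards +x; it slides with light friction, 1 to 2 N.
- cassette: The same cassette; origin at the centre of its underside, 11 mm below cassette_center.
- clamp_lever (a joint): Lever angle, rad: 0 open, 1.48 locked. It turns in the fixture's y-z plane at x +30 mm. At 0 it leans 10 deg from upright towards +y (the channel); growing, it swings through upright over to -y; at 1.48 it points to -y, 15 deg above level. A spring resists up to the dead point at 0.9 (7 N at the grip at first, fading); released earlier it springs back open, beyond it the lever snaps into lock by itself.
- pivot (a point): On the axis (along the fixture's x) of the lever and the clamp arm: x +30, y -20 mm in the fixture's frame, 62 mm above the bench. Axes as the fixture's.
- lever_grip (a point): Point on the centre line of the lever's red round grip, 105 mm from the pivot. The grip is 18 mm in diameter and reaches from 53 to 135 mm from the pivot. It moves with the lever.
- clamp_arm: Steel clamp arm, 21 mm wide, with a rubber foot, driven by the lever; origin on the pivot. With the lever open it stands raised 54 deg over the channel, within 12 mm of fixture x +30, reaching y +50 and 130 mm above the bench. With the lever locked it is level along +y and its foot presses on the cassette's top.
- flask_center (a point): Middle of a stoppered glass conical flask, 72 mm in diameter at the foot, 122 mm high, standing loose; leave it alone.
- bottle_center (a point): Middle of a closed amber bottle, 56 mm in diameter, 110 mm high, standing loose; leave it alone.
- jar_center (a point): Middle of a clear jar with a blue lid, 52 mm in diameter, 70 mm high, standing loose; leave it alone.
Things that resemble listed ones, but are neither listed nor needed, are in the scene too. Of the things that look like the cassette, the largest one is meant.

How it is judged:
On the way, in this order (a step that is already met when the one before it is completed fails the run):
1. the cassette is fully home against the stop while the lever is still open (x of cassette_center in the frame of home above -0.003 m and value of joint clamp_lever below 0.5 rad), for 0.2 s.
2. the lever has snapped into lock (value of joint clamp_lever above 1.4 rad), for 0.2 s.
At the end, for the whole second after the job is handed in: The lever is locked (joint above 1.4 of 1.48 rad), the cassette lies at rest within 3 mm of the stop and 5 mm of its home point, with the clamp foot pressing on it (over 0.3 N) (value of joint clamp_lever above 1.4 rad and x of cassette_center in the frame of home above -0.003 m and distance between cassette_center and home below 0.005 m and linear speed of cassette below 0.02 m/s and contact force between clamp_arm and cassette above 0.3 N); the robot touches nothing.
It fails at once if the cassette is lifted (more than 8 mm) or tipped (height (world z) of cassette_center above 0.031 m or angle between cassette_center's own z axis and vertical above 0.15 rad).
It fails at once if the lever is thrown past its dead point before the cassette is home (value of joint clamp_lever above 0.95 rad and x of cassette_center in the frame of home below -0.005 m).
It fails at once if a bystander is displaced (more than 20 mm) (distance of any of flask_center, bottle_center, jar_center from where it was at the start of the episode above 0.02 m).
It also fails if it takes over 48 s, if anything falls off the work surface, if the arm or the gripper's body presses on something with over 40 N, if the wrist force passes 120 N, or if a joint passes its speed limit or range.

## Working session

There is one attempt and no reset: what is moved stays moved. The work goes in short steps, Python scripts to look and compute and a tool call to move; the robot and the scene stay as the last step left them, time stands still between calls to the robot, and variables do not carry over. Pictures are saved under pics/ and viewed, and the job is handed in when it is done.

Besides the shell and the picture viewer there is one more tool, called as name(argument=value, ...), one argument or row to a line, values as JSON. arm_command: Moves the arm, as the interface text tells. Its arguments: {"type":"object","properties":{"commands":{"type":"array","items":{"type":"array"}},"grip_force":{"type":"number"}},"required":["commands"]}

```bash
mkdir -p pics; ls; python3 - <<'E'
from bench import bot
import cv2
print(bot.get_obs())
for n in ["scene","top","wrist"]:
    m=bot.camera_model(n); print(n,m)
    cv2.imwrite(f"pics/{n}0.png",bot.capture(n))
E
```

```text
pics
{'t': 0.0, 'joint_pos': array([1.05071651e+00, 3.78081963e-01, 7.96824774e-02, 1.27440826e+00,
       7.42448914e-06, 1.46050683e+00]), 'qd': array([ 0.00132855, -0.00191516,  0.00101996, -0.00097915,  0.0008844 ,
        0.00034029]), 'tau': array([-3.74105894e-04, -4.63602555e+01,  2.69876701e+01,  2.09386769e-02,
       -1.13623551e-05, -2.66770815e-05]), 'ee_pos': array([0.22876009, 0.52684564, 0.230372  ]), 'tcp_rot': array([-3.14136389e+00,  1.99838072e-03,  1.16100623e+00]), 'contact_force': array([0.65340902, 0.715291  , 0.80430355]), 'torque': array([0.03642541, 0.04476594, 0.04485298]), 'width': 0.08546118358228748}
scene {'camera_matrix': array([[402.05412904,   0.        , 255.46751319],
       [  0.        , 402.05412904, 198.62030427],
       [  0.        ,   0.        ,   1.        ]]), 'R': array([[-0.82589229,  0.56380287,  0.00531552],
       [ 0.42984269,  0.63570442, -0.64118262],
       [-0.3648797 , -0.52726294, -0.76736992]]), 't': array([ 0.41037521, -0.22628892,  1.24429553])}
top {'camera_matrix': array([[354.35401349,   0.        , 258.88062358],
       [  0.        , 354.35401349, 187.41442702],
       [  0.        ,   0.        ,   1.        ]]), 'R': array([[-0.00534585, -0.99996988, -0.00562611],
       [-0.98343631,  0.00627664, -0.1811453 ],
       [ 0.18117516,  0.00456454, -0.98344025]]), 't': array([0.10752938, 0.57649073, 0.85710103])}
wrist {'camera_matrix': array([[297.31863964,   0.        , 259.38641139],
       [  0.        , 297.31863964, 191.35349831],
       [  0.        ,   0.        ,   1.        ]]), 'R': array([[ 0.39817346,  0.91730853, -0.00171782],
       [ 0.88599573, -0.38409513,  0.25977393],
       [ 0.23763304, -0.10495707, -0.96566793]]), 't': array([-0.57228115, -0.0324449 ,  0.3789063 ])}
```

View pics/scene0.png

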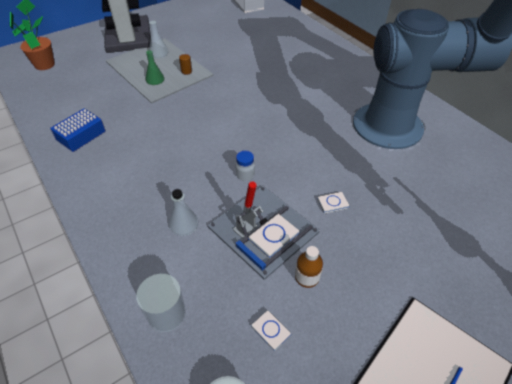

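View pics/top0.png

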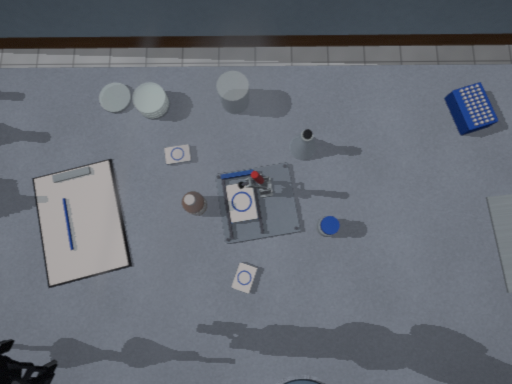

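View pics/wrist0.png

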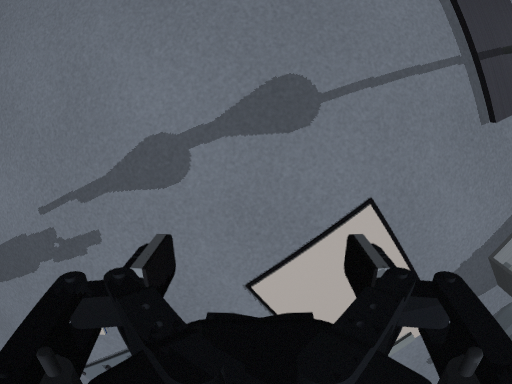

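The scene view shows the cassette in the fixture channel at about (274,234), or (242,202) in the top view. Two smaller lookalikes lie on the bench at scene (333,202) and (270,328), so the large one in the channel is the one meant. I'll confirm it in enlarged crops.

```bash
python3 - <<'E'
import cv2
a=cv2.imread("pics/scene0.png")[170:285,195:335]; cv2.imwrite("pics/sc.png",cv2.resize(a,None,fx=5,fy=5,interpolation=cv2.INTER_CUBIC))
a=cv2.imread("pics/top0.png")[150:255,170:350]; cv2.imwrite("pics/tc.png",cv2.resize(a,None,fx=4.4,fy=4.4,interpolation=cv2.INTER_CUBIC))
E
```

```text
(no output)
```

View pics/sc.png

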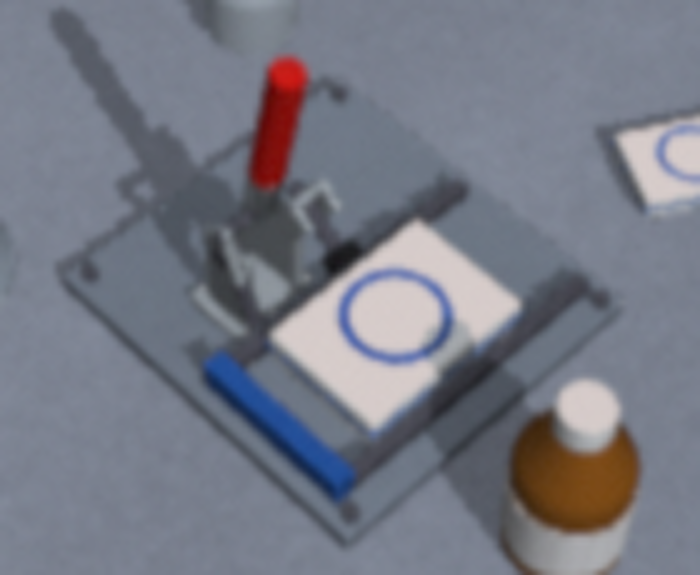

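View pics/tc.png

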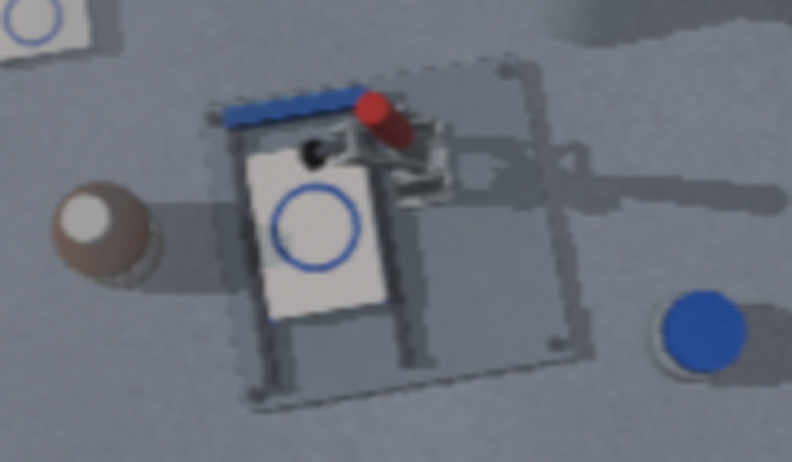

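```bash
cat > h.py <<'E'
from bench import bot
import numpy as np, cv2
from scipy.optimize import least_squares
def proj(n,P):
    m=bot.camera_model(n); p=np.atleast_2d(P)@m["R"].T+m["t"]; q=p@m["camera_matrix"].T
    return q[:,:2]/q[:,2:]
def ray(n,px):
    m=bot.camera_model(n); d=np.linalg.inv(m["camera_matrix"])@[px[0],px[1],1]
    return -m["R"].T@m["t"], m["R"].T@d
def tri(a,b):
    A=[];B=[]
    for n,px in (("top",a),("scene",b)):
        o,d=ray(n,px); d/=np.linalg.norm(d); M=np.eye(3)-np.outer(d,d); A.append(M);B.append(M@o)
    return np.linalg.lstsq(np.vstack(A),np.hstack(B),rcond=None)[0]
T=lambda x,y:(x/4.4+170-.4,y/4.4+150-.4)
S=lambda x,y:(x/5+195-.4,y/5+170-.4)
E
python3 - <<'E'
from h import *
base=[("top",T(255,410),(-.1,.105)),("scene",S(350,545),(.09,.105)),("scene",S(60,268),(.09,-.095)),("scene",S(620,310),(-.1,.105)),("scene",S(328,80),(-.1,-.095))]
cas=[((-.05,-.035),T(387,298),S(420,220)),((-.05,.035),T(270,320),S(522,303)),((.05,.035),T(247,157),S(375,432)),((.05,-.035),None,S(270,335))]
for c in cas:
    if c[1]: print("cassette corner",tri(c[1],c[2]))
print("base corner -x+y",tri(T(255,410),S(620,310)))
def rot(a): return np.array([[np.cos(a),-np.sin(a)],[np.sin(a),np.cos(a)]])
def W(p,xy,z): return np.r_[p[:2]+rot(p[2])@np.array(xy),z]
def f(p,full=False):
    r=[]
    for n,px,xy in base: r.append(proj(n,W(p,xy,.012))[0]-px)
    for xy,a,b in cas:
        w=W(p,(xy[0]+.02-p[3],xy[1]+.045),.034)
        if a: r.append(proj("top",w)[0]-a)
        r.append(proj("scene",w)[0]-b)
    return np.array(r) if full else np.ravel(r)
s=least_squares(f,[.5,0,0.1,.03],loss="soft_l1")
print(s.x, s.cost); print(f(s.x,True).round(1))
p=s.x
print("home",W(p,(.02,.045),.023),"cass",W(p,(.02-p[3],.045),.023),"nearface",W(p,(-.03-p[3],.045),.023),"pivot",W(p,(.03,-.02),.062))
a=np.radians(10)
tipw=lambda r:W(p,(.03,-.02+r*np.sin(a)),.062+r*np.cos(a))
print("grip",tipw(.105))
for n,o in (("top",(170,150,4.4)),("scene",(195,170,5))):
    q=proj(n,np.array([tipw(.135),tipw(.053)])); print(n,(q-o[:2]+.4)*o[2])
    q=proj(n,np.array([W(p,(.07,.045-.0365),.03),W(p,(.07,.045+.0365),.03)])); print("stop",(q-o[:2]+.4)*o[2])
for n,t,sc,h in (("jar",T(704,332),None,.07),("bottle",T(85,217),S(587,400),.11)):
    o,d=ray("top",t); print(n,o+d*(h-o[2])/d[2])
print("flask", (lambda od: od[0]+od[1]*(.122-od[0][2])/od[1][2])(ray("top",(307.5,134))))
print(W(p,(-.1,.105),.012),W(p,(.09,.105),.012))
E
```

```text
cassette corner [0.50228687 0.10789046 0.03385462]
cassette corner [0.49077859 0.1755083  0.03369806]
cassette corner [0.5882728  0.19128754 0.02914425]
base corner -x+y [0.43832671 0.18802618 0.00148136]
[0.55525199 0.10486147 0.17068248 0.0219085 ] 6.872226999075986
[[-1.7 -0.3]
 [-0.3  0.2]
 [-0.3  2.7]
 [ 1.2 -1.5]
 [ 1.6  0. ]
 [ 0.8 -0.1]
 [-0.4 -0.5]
 [ 0.7 -0.4]
 [ 0.6 -0.2]
 [-0.2 -0.8]
 [ 0.2 -0.7]
 [-0.2  0. ]]
home [0.5673179  0.15260468 0.023     ] cass [0.54572775 0.14888341 0.023     ] nearface [0.4964543  0.14039066 0.023     ] pivot [0.58821316 0.09024774 0.062     ]
grip [0.58511619 0.10821585 0.16540481]
top [[372.55735779 100.38791125]
 [400.95775721 128.83973699]]
stop [[357.88589678  99.0572745 ]
 [238.48785385 119.91512301]]
scene [[286.7391933   76.3543757 ]
 [264.74823777 180.76847637]]
stop [[232.2575398  365.44280379]
 [343.71363737 464.45418322]]
jar [ 0.47839228 -0.06997294  0.07      ]
bottle [0.53968014 0.27144766 0.11      ]
flask [ 0.69592911 -0.01530501  0.122     ]
[0.43887032 0.19135023 0.012     ] [0.62610944 0.22362267 0.012     ]
```

arm_command(
  commands=[
    [0,[0,0,0],-8.3],
    [0,[0,0,0],-8.3],
    [0,[0,0,0],-8.3],
    [0,[0,0,0],-8.4],
    [0,[0,0,0],0],
  ],
  grip_force=40,
)

```text
t: 0.78
ee_pos: [0.229, 0.5272, 0.231]
tcp_rot: [-3.141, 0.001, 1.74]
contact_force: [-0.9, 0.0, -0.4]
width: 0.0001
```

```bash
cat >> h.py <<'E'
P=np.array([0.55525,0.10486,0.1707])
def fx():
    o=bot.get_obs(); c,s=np.cos(P[2]),np.sin(P[2]); d=o["ee_pos"][:2]-P[:2]
    print("t",round(o["t"],2),"fixture mm",(1000*np.r_[c*d[0]+s*d[1],-s*d[0]+c*d[1],o["ee_pos"][2]]).round(1),"rot",o["tcp_rot"].round(3),"F",o["contact_force"].round(1),"w",round(o["width"],4),"q",o["joint_pos"].round(2))
E
python3 -c "from h import *;fx()"
```

```text
t 0.78 fixture mm [-249.8  471.6  231. ] rot [-3.141e+00  1.000e-03  1.740e+00] F [-0.9  0.  -0.4] w 0.0001 q [1.05 0.38 0.08 1.27 0.   0.88]
```

arm_command(
  commands=[
    [0,[-5.3,1.6,0],0],
    [0,[-5.3,1.6,0],0],
    [0,[-5.3,1.6,0],0],
    [0,[-5.3,1.6,0],0],
    [0,[-5.3,1.6,0],0],
  ],
)

```text
t: 1.4
ee_pos: [0.3536, 0.2784, 0.2313]
tcp_rot: [3.141, -0.0, 1.74]
contact_force: [1.2, -0.6, -0.5]
width: 0.0002
```

arm_command(
  commands=[
    [0,[-5.3,2.8,0],0],
    [0,[-5.3,2.8,0],0],
    [0,[-5.3,2.8,0],0],
    [0,[0,0,0],0],
    [0,[0,0,0],0],
  ],
)

```text
t: 2.02
ee_pos: [0.4625, 0.1377, 0.2311]
tcp_rot: [-3.141, -0.001, 1.74]
contact_force: [-0.1, -0.3, 1.0]
width: 0.0002
```

```bash
python3 -c "
from h import *;fx();cv2.imwrite('pics/w1.png',bot.capture('wrist'))"
```

```text
t 2.02 fixture mm [-85.8  48.1 231.1] rot [-3.141e+00 -1.000e-03  1.740e+00] F [-0.1 -0.3  1. ] w 0.0002 q [ 0.16  0.19 -0.17  1.21  0.   -0.01]
```

View pics/w1.png

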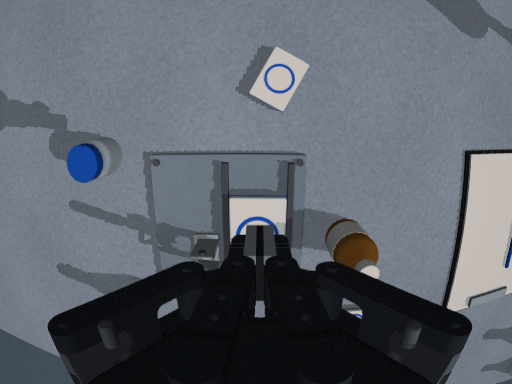

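The wrist view shows the cassette's near edge at about v=196, u 230–287. The channel rails are on either side and the base's near edge is at v=153. I'll cross-check these against the fixture fit.

```bash
cat >> h.py <<'E'
def wr(u,v,z,m=None):
    m=m or bot.camera_model("wrist"); K=m["camera_matrix"]; x=np.array([u-K[0,2],v-K[1,2]])/K[0,0]; th=np.hypot(*x)
    d=np.r_[x/th*np.sin(th),np.cos(th)] if th>0 else np.array([0,0,1.])
    o=-m["R"].T@m["t"]; d=m["R"].T@d; w=o+d*(z-o[2])/d[2]; c,s=np.cos(P[2]),np.sin(P[2]); e=w[:2]-P[:2]
    return (1000*np.r_[c*e[0]+s*e[1],-s*e[0]+c*e[1]]).round(1)
E
python3 -c "
from h import *
for a in [(230,196,.034),(286,196,.034),(150,153,.012),(305,153,.012),(221,163,.022),(294,163,.022)]: print(a,wr(*a))
a=cv2.imread('pics/w1.png')[140:260,130:320];cv2.imwrite('pics/w1c.png',cv2.resize(a,None,fx=4,fy=4,interpolation=cv2.INTER_CUBIC))"
```

```text
(230, 196, 0.034) [-56.8  13.2]
(286, 196, 0.034) [-56.9  80. ]
(150, 153, 0.012) [-107.5  -92. ]
(305, 153, 0.012) [-105.7  104.6]
(221, 163, 0.022) [-94.7   2. ]
(294, 163, 0.022) [-94.7  89.9]
```

View pics/w1c.png

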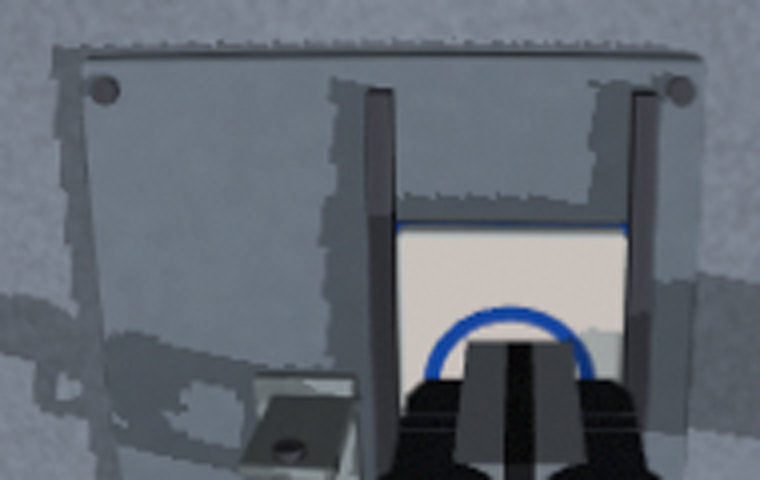

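arm_command(
  commands=[
    [0,[-0.2,0,5],0],
    [0,[0,0,5],0],
    [0,[0,0,5],0],
    [0,[0,0,4],0],
    [0,[0,0,2],0],
  ],
)

```text
t: 2.7
ee_pos: [0.4603, 0.137, 0.0192]
tcp_rot: [-3.138, -0.0, 1.745]
contact_force: [-0.8, 0.1, -0.1]
width: 0.0005
```

arm_command(
  commands=[
    [0,[0,0,0.2],0],
    [0,[0,0.5,0],0],
    [0,[0,0.5,0],0],
    [0,[0,0,0],0],
  ],
)

```text
t: 3.2
ee_pos: [0.475, 0.1377, 0.0204]
tcp_rot: [3.139, -0.0, 1.742]
contact_force: [0.5, 0.0, 1.0]
width: -0.0
```

```bash
python3 -c "
from h import *;fx();cv2.imwrite('pics/w2.png',bot.capture('wrist'))"
```

```text
t 3.2 fixture mm [-73.5  46.   20.4] rot [ 3.139 -0.     1.742] F [0.5 0.  1. ] w -0.0 q [ 0.15  0.39 -0.49  0.68  0.   -0.02]
```

View pics/w2.png

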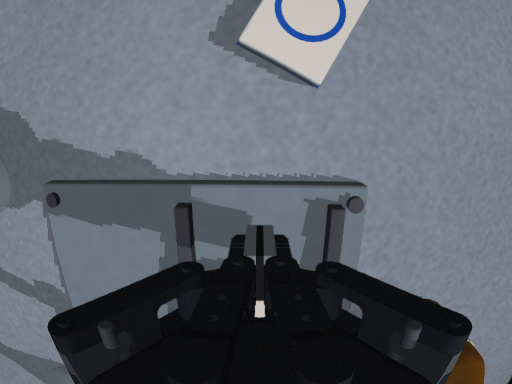

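The fingertips are centred in the channel between the rails at u≈184 and 334, behind the cassette. Next I push gently.

arm_command(
  commands=[
    [0,[0,0.4,0],0],
    [0,[0,0.4,0],0],
    [0,[0,0.4,0],0],
    [0,[0,0.4,0],0],
    [0,[0,0.4,0],0],
  ],
)

```text
t: 3.88
ee_pos: [0.4925, 0.1407, 0.0191]
tcp_rot: [-3.14, -0.0, 1.742]
contact_force: [-1.6, 0.1, 1.1]
width: -0.0001
```

arm_command(
  commands=[
    [0,[0,0.3,0],0],
    [0,[0,0.3,0],0],
    [0,[0,0.0,0],0],
  ],
)

```text
t: 4.25
ee_pos: [0.4995, 0.1419, 0.0194]
tcp_rot: [3.141, -0.0, 1.742]
contact_force: [0.5, 0.0, -0.5]
width: 0.0
```

```bash
python3 -c "
from h import *;fx();a=bot.capture('scene')[170:285,195:335]; cv2.imwrite('pics/s3.png',cv2.resize(a,None,fx=5,fy=5,interpolation=cv2.INTER_CUBIC))"
```

```text
t 4.25 fixture mm [-48.6  46.   19.4] rot [ 3.141 -0.     1.742] F [ 0.5  0.  -0.5] w 0.0 q [ 0.15  0.43 -0.43  0.71  0.   -0.02]
```

View pics/s3.png

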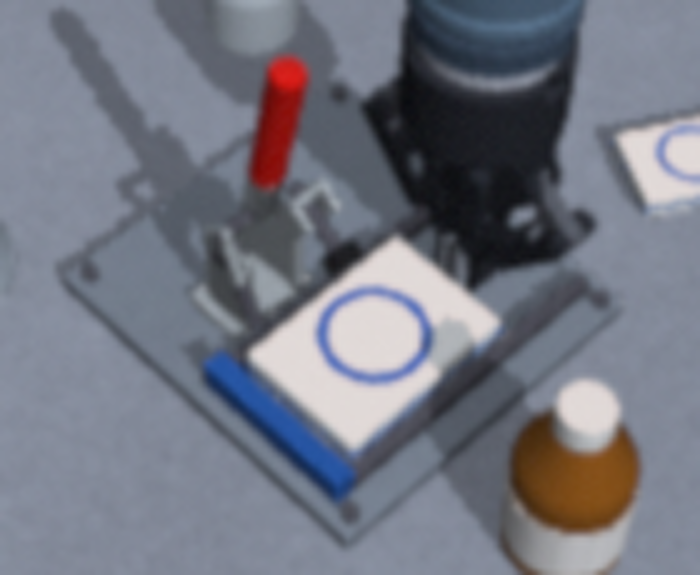

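The cassette has slid about 13 mm, with its lower corner moving from (375,432) to (352,455). A gap of about 1 cm to the blue stop remains, so I keep pushing.

arm_command(
  commands=[
    [0,[0,0.2,0],0],
    [0,[0,0.2,0],0],
    [0,[0,0.1,0],0],
    [0,[0,0.1,0],0],
    [0,[0,0.1,0],0],
  ],
)

```text
t: 4.92
ee_pos: [0.5046, 0.1428, 0.0192]
tcp_rot: [-3.14, -0.0, 1.742]
contact_force: [-5.3, -1.3, 4.7]
width: 0.0001
```

arm_command(
  commands=[
    [0,[0,0.1,0],0],
    [0,[0,0.1,0],0],
    [0,[0,0,0],0],
  ],
)

```text
t: 5.3
ee_pos: [0.5046, 0.1428, 0.0188]
tcp_rot: [-3.136, 0.0, 1.742]
contact_force: [-8.4, -1.4, 6.7]
width: -0.0001
```

```bash
python3 -c "
from h import *;fx();a=bot.capture('scene')[170:285,195:335]; cv2.imwrite('pics/s4.png',cv2.resize(a,None,fx=5,fy=5,interpolation=cv2.INTER_CUBIC))"
```

```text
t 5.3 fixture mm [-43.5  46.   18.8] rot [-3.136  0.     1.742] F [-8.4 -1.4  6.7] w -0.0001 q [ 0.15  0.45 -0.4   0.72 -0.   -0.02]
```

View pics/s4.png

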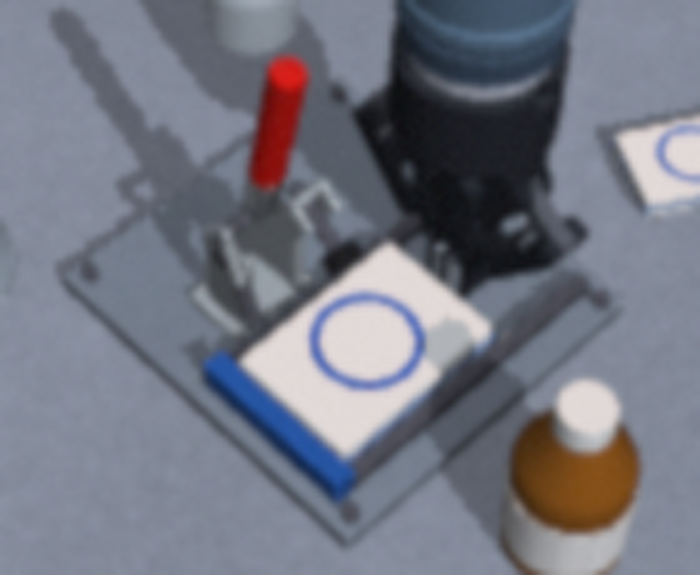

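The cassette now lies against the blue stop, and the finger stalled with the force rising to about 8 N. I back off, rise and check.

arm_command(
  commands=[
    [0,[0,-0.3,0],0],
    [0,[0,-1,0],0],
    [0,[0,-2,-1],0],
    [0,[0,-1,-5],0],
    [0,[0,0,-5],0],
  ],
)

```text
t: 5.98
ee_pos: [0.4639, 0.1358, 0.1301]
tcp_rot: [-3.14, -0.0, 1.742]
contact_force: [2.6, 0.3, -0.3]
width: 0.0002
```

arm_command(
  commands=[
    [0,[0,0,-5],0],
    [0,[0,0,-5],0],
    [0,[0,0,0],0],
    [0,[0,0,0],0],
  ],
)

```text
t: 6.48
ee_pos: [0.4653, 0.136, 0.2289]
tcp_rot: [3.141, -0.0, 1.742]
contact_force: [0.4, 0.3, 0.4]
width: -0.0003
```

```bash
python3 -c "
from h import *;fx();m=bot.camera_model('wrist')
w=bot.capture('wrist')[140:260,130:320];w=cv2.resize(w,None,fx=4,fy=4,interpolation=cv2.INTER_CUBIC);cv2.imwrite('pics/w5.png',w)
a=bot.capture('top')[150:255,170:350];cv2.imwrite('pics/t5.png',cv2.resize(a,None,fx=4.4,fy=4.4,interpolation=cv2.INTER_CUBIC))
for x in (-50,-45,-40,-35,-30,-25,-20):pass
print([(v,wr(258,v,.034,m)) for v in range(185,235,5)])"
```

```text
t 6.47 fixture mm [-83.3  45.9 228.9] rot [ 3.141 -0.     1.742] F [0.4 0.3 0.4] w -0.0003 q [ 0.15  0.19 -0.17  1.2   0.   -0.02]
[(185, array([-67.9,  43.7])), (190, array([-61.8,  43.7])), (195, array([-55.7,  43.7])), (200, array([-49.5,  43.7])), (205, array([-43.3,  43.7])), (210, array([-37. ,  43.7])), (215, array([-30.7,  43.7])), (220, array([-24.2,  43.7])), (225, array([-17.7,  43.7])), (230, array([-11.1,  43.7]))]
```

View pics/w5.png

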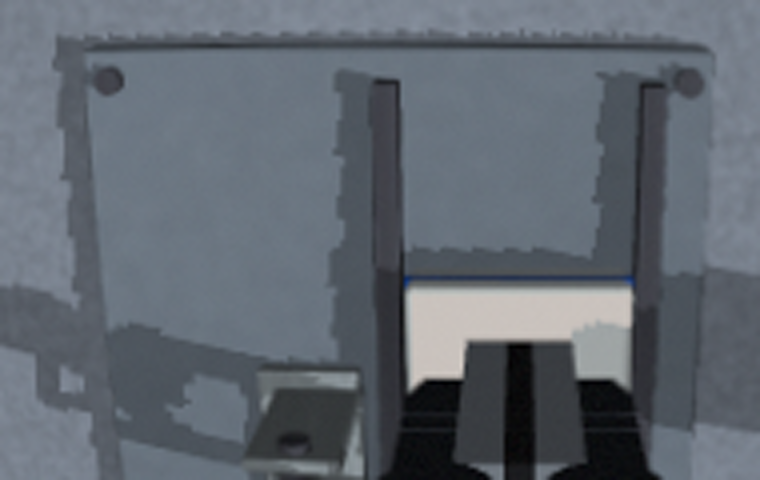

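View pics/t5.png

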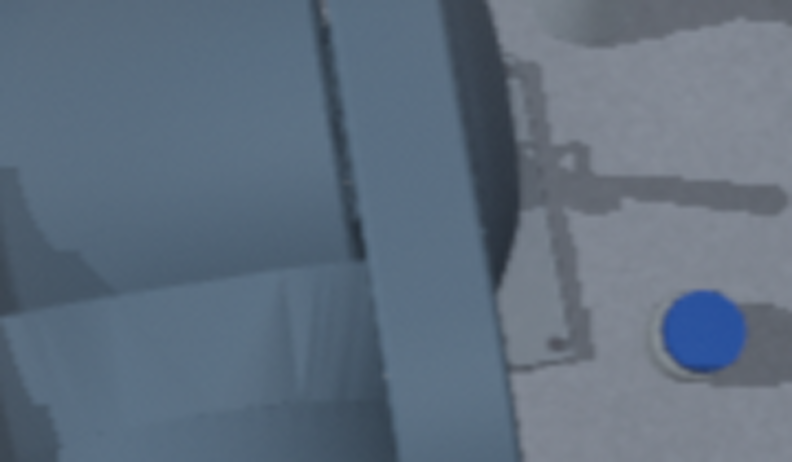

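The near edge of the cassette measures 70 mm from the base's near edge in the wrist view, which is what home requires. The lever is still upright. Next I go to its +y side.

arm_command(
  commands=[
    [0,[1.3,3.7,0],0],
    [0,[1.3,3.7,0],0],
    [0,[1.3,3.7,0],0],
    [0,[0,0,3.4],0],
    [0,[0,0,3.4],0],
  ],
)

```text
t: 7.2
ee_pos: [0.5678, 0.1935, 0.1586]
tcp_rot: [-3.14, 0.0, 1.743]
contact_force: [0.6, -0.4, 0.4]
width: 0.0002
```

```bash
python3 -c "
from h import *;fx();cv2.imwrite('pics/w6.png',bot.capture('wrist'));a=bot.capture('scene')[120:300,150:370];cv2.imwrite('pics/s6.png',cv2.resize(a,None,fx=3.3,fy=3.3,interpolation=cv2.INTER_CUBIC))"
```

```text
t 7.2 fixture mm [ 27.5  85.2 158.6] rot [-3.14   0.     1.743] F [ 0.6 -0.4  0.4] w 0.0002 q [0.22 0.46 0.01 1.13 0.   0.05]
```

View pics/w6.png

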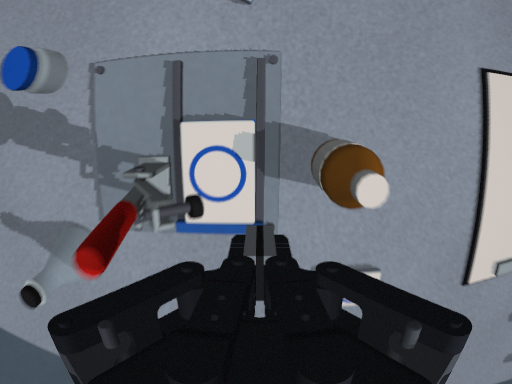

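View pics/s6.png

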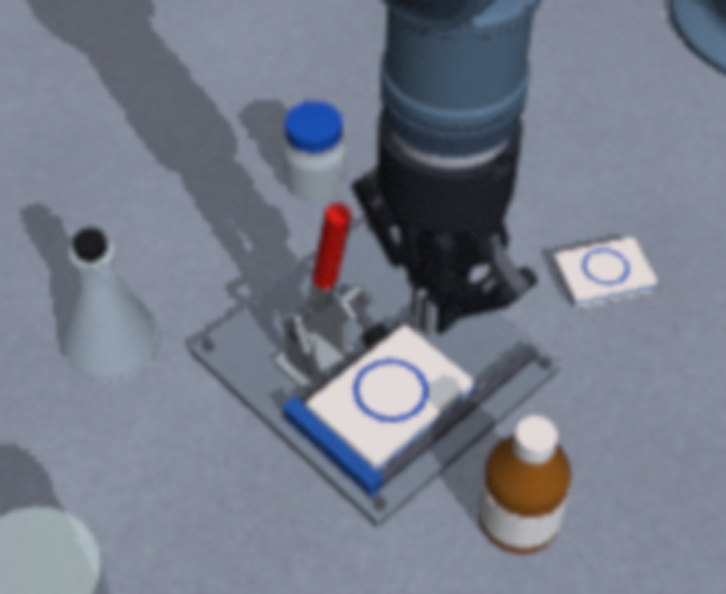

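Both views show the cassette flush with the stop. The red lever is up, with its tip at about (92,258) in the wrist view. I'll check that tip against the model.

```bash
python3 -c "
from h import *
print(wr(91,261,.195), 'expect',[30,3.4]); print(wr(258,228,.030),'stop face top, expect x 70')"
```

```text
[15.9  9.4] expect [30, 3.4]
[62.9 82.9] stop face top, expect x 70
```

```bash
python3 -c "
from h import *
w=tri(T(373,106),S(288,72));c,s=np.cos(P[2]),np.sin(P[2]);d=w[:2]-P[:2];print(w,c*d[0]+s*d[1],-s*d[0]+c*d[1])
m=bot.camera_model('wrist');print(-m['R'].T@m['t'])
for z in (.18,.2,.21):print(wr(91,261,z))
a=cv2.imread('pics/w6.png')[140:300,60:260];cv2.imwrite('pics/w6c.png',cv2.resize(a,None,fx=3.7,fy=3.7,interpolation=cv2.INTER_CUBIC))"
```

```text
[0.58200452 0.11252864 0.1951704 ] 0.02766835735018245 0.0030123333455320707
[0.49863398 0.18061763 0.29888965]
[24.4 -1.5]
[13. 13.]
[ 7.4 20.2]
```

View pics/w6c.png

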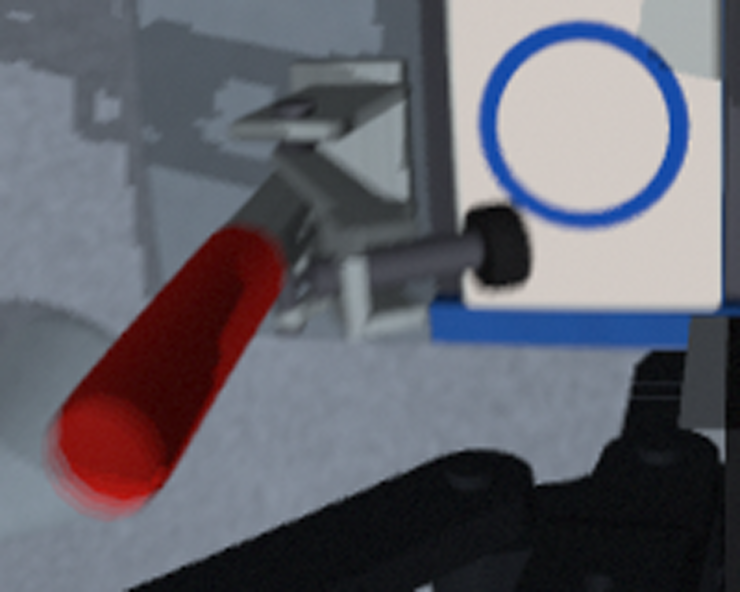

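The lever tip triangulates to fixture (28, 3) mm at z 0.195, as expected, so the tool's x of 27.5 lines up. Now I push the lever towards -y.

arm_command(
  commands=[
    [0,[-2,0,0],0],
    [0,[-2,0,0],0],
    [0,[-1,0,0],0],
    [0,[-1,0,0],0],
    [0,[-1,0,0],0],
  ],
)

```text
t: 7.92
ee_pos: [0.5805, 0.1264, 0.1631]
tcp_rot: [3.139, -0.006, 1.743]
contact_force: [-3.0, 8.1, 7.3]
width: 0.0002
```

arm_command(
  commands=[
    [0,[-1,0,0],0],
    [0,[-1,0,0],0],
    [0,[-1,0,0.3],0],
    [0,[-1,0,0.3],0],
  ],
)

```text
t: 8.43
ee_pos: [0.588, 0.0864, 0.1573]
tcp_rot: [3.137, -0.003, 1.744]
contact_force: [-0.8, 5.5, 5.8]
width: 0.0002
```

```bash
python3 -c "
from h import *;fx();cv2.imwrite('pics/w7.png',bot.capture('wrist'));a=bot.capture('scene')[120:300,150:370];cv2.imwrite('pics/s7.png',cv2.resize(a,None,fx=3.3,fy=3.3,interpolation=cv2.INTER_CUBIC))"
```

```text
t 8.43 fixture mm [ 29.2 -23.8 157.3] rot [ 3.137e+00 -3.000e-03  1.744e+00] F [-0.8  5.5  5.8] w 0.0002 q [ 0.04  0.44 -0.01  1.11  0.   -0.14]
```

View pics/w7.png

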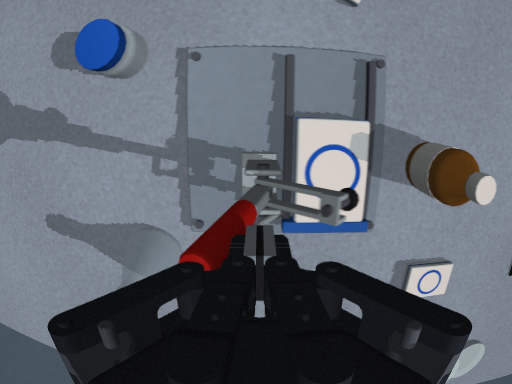

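View pics/s7.png

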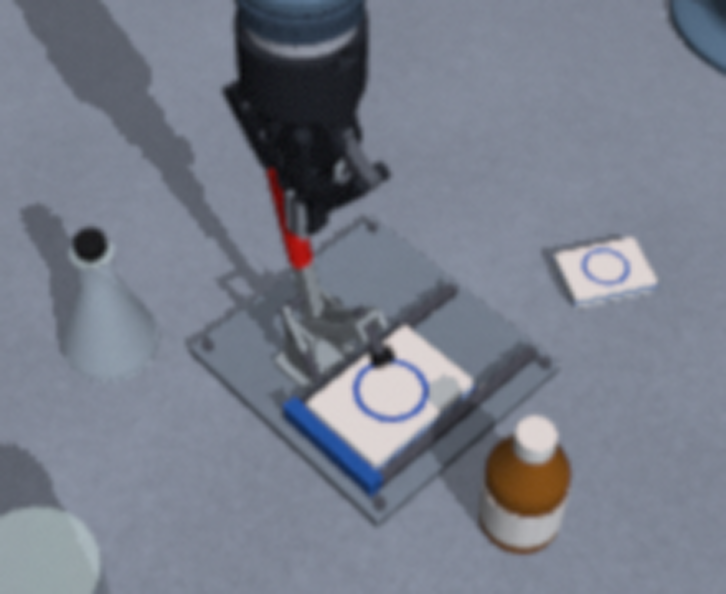

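The lever is leaning past upright, the clamp arm is coming down, and the cassette is still at the stop. I continue.

arm_command(
  commands=[
    [0,[-1,0,0.3],0],
    [0,[-1,0,0.3],0],
    [0,[-1,0,0.2],0],
    [0,[-1,0,0.2],0],
    [0,[-1,0,0],0],
  ],
)

```text
t: 9.15
ee_pos: [0.5948, 0.0345, 0.1446]
tcp_rot: [-3.14, 0.001, 1.742]
contact_force: [-0.0, 0.3, 0.7]
width: -0.0002
```

arm_command(
  commands=[
    [0,[-1,0,0],0],
    [0,[-1,0,0],0],
    [0,[0,0,0],0],
  ],
)

```text
t: 9.52
ee_pos: [0.599, 0.0149, 0.1454]
tcp_rot: [3.141, 0.0, 1.741]
contact_force: [0.1, -0.2, 0.3]
width: 0.0001
```

```bash
python3 -c "
from h import *;fx();cv2.imwrite('pics/w8.png',bot.capture('wrist'));a=bot.capture('scene')[120:300,150:370];cv2.imwrite('pics/s8.png',cv2.resize(a,None,fx=3.3,fy=3.3,interpolation=cv2.INTER_CUBIC))"
```

```text
t 9.53 fixture mm [ 27.8 -96.  145.4] rot [3.141 0.    1.741] F [ 0.1 -0.2  0.3] w 0.0001 q [-0.08  0.46 -0.02  1.09 -0.   -0.25]
```

View pics/w8.png

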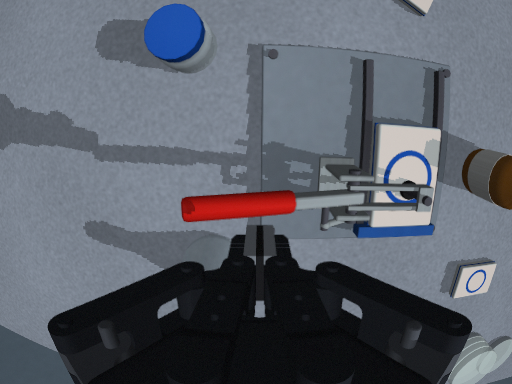

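View pics/s8.png

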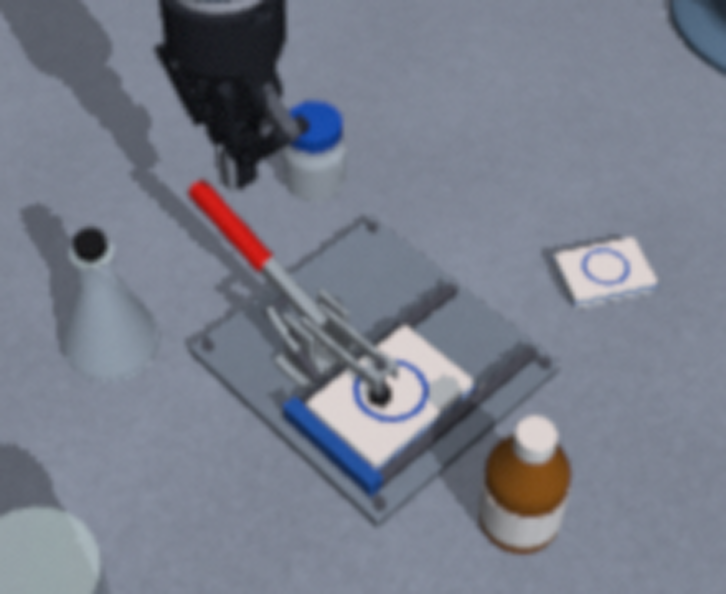

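The lever has snapped down and the foot sits on the cassette. I rise clear, then check.

arm_command(
  commands=[
    [0,[0,0,-4],0],
    [0,[0,0,-4],0],
    [0,[0,-4,0],0],
    [0,[0,-4,0],0],
    [0,[0,0,0],0],
  ],
)

```text
t: 10.25
ee_pos: [0.5167, 0.0027, 0.2251]
tcp_rot: [-3.139, -0.001, 1.742]
contact_force: [2.1, 0.4, 0.0]
width: 0.0003
```

```bash
python3 -c "
from h import *;fx();a=bot.capture('scene')[170:285,195:335];cv2.imwrite('pics/s9.png',cv2.resize(a,None,fx=5,fy=5,interpolation=cv2.INTER_CUBIC))
c,s=np.cos(P[2]),np.sin(P[2])
def W(x,y,z): return [P[0]+c*x-s*y,P[1]+s*x+c*y,z]
pts=[]
for th in (1.4,1.48):
  a=th-np.radians(10)
  for r in (.135,.053): pts.append(W(.03,-.02-r*np.sin(a),.062+r*np.cos(a)))
for x,y in ((-.05,-.035),(-.05,.035),(.05,.035),(.05,-.035)): pts.append(W(.02+x,.045+y,.034))
print(((proj('scene',pts)-[195,170]+.4)*5).round())"
```

```text
t 10.25 fixture mm [-55.3 -94.1 225.1] rot [-3.139e+00 -1.000e-03  1.742e+00] F [2.1 0.4 0. ] w 0.0003 q [-0.12  0.26 -0.1   1.21  0.   -0.29]
[[ 68.  29.]
 [179. 156.]
 [ 66.  40.]
 [178. 160.]
 [386. 242.]
 [494. 329.]
 [342. 458.]
 [234. 363.]]
```

View pics/s9.png

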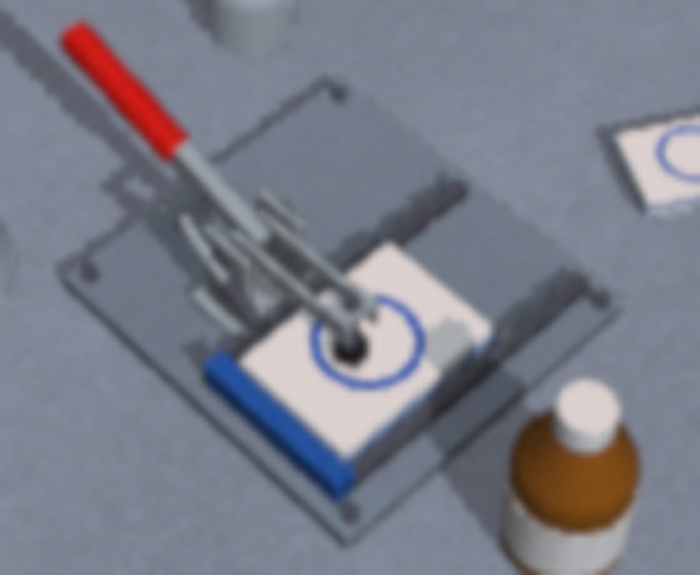

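```bash
python3 -c "
from h import *;fx()
a=bot.capture('top');cv2.imwrite('pics/tA.png',cv2.resize(a[130:260,170:350],None,fx=4.4,fy=4.4,interpolation=cv2.INTER_CUBIC))
a=bot.capture('scene');cv2.imwrite('pics/sA.png',cv2.resize(a[165:245,200:290],None,fx=7,fy=7,interpolation=cv2.INTER_CUBIC))
c,s=np.cos(P[2]),np.sin(P[2])
def W(x,y,z): return [P[0]+c*x-s*y,P[1]+s*x+c*y,z]
for th in (1.3,1.4,1.48):
  a=th-np.radians(10)
  pts=[W(.03,-.02-r*np.sin(a),.062+r*np.cos(a)) for r in (.135,.053)]
  print(th,((proj('scene',pts)-[200,165]+.4)*7).round(),((proj('top',pts)-[170,130]+.4)*4.4).round())"
```

```text
t 10.3 fixture mm [-53.2 -94.5 225.5] rot [ 3.142 -0.     1.742] F [-0.3  0.3  0.1] w -0.0002 q [-0.12  0.26 -0.09  1.21  0.   -0.29]
1.3 [[ 68.  58.]
 [219. 247.]] [[638. 173.]
 [500. 210.]]
1.4 [[ 61.  75.]
 [216. 253.]] [[644. 177.]
 [503. 211.]]
1.48 [[ 57.  91.]
 [214. 259.]] [[647. 180.]
 [505. 212.]]
```

View pics/tA.png

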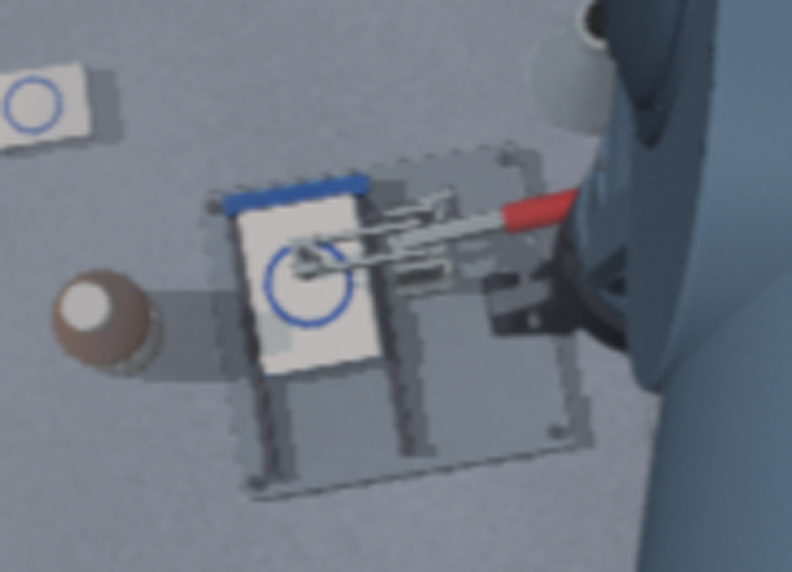

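View pics/sA.png

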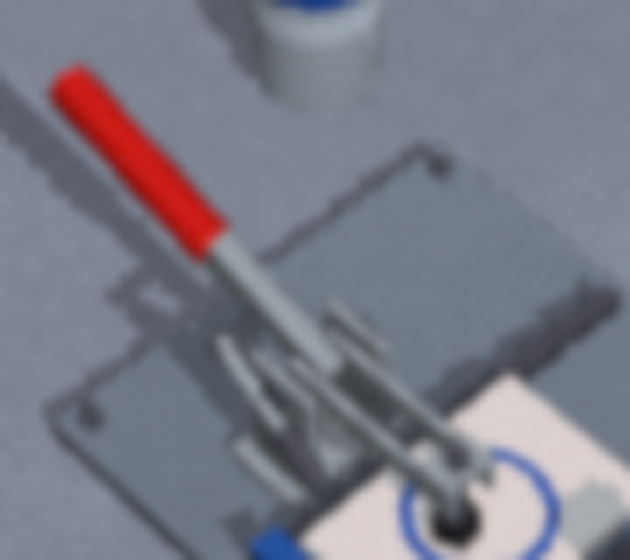

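The grip's image slope, (144,161) px, matches 1.48 rad best: the model gives (157,168) there and (155,178) at 1.40. The cassette is flush with the stop, the bystanders stand where they were, and the robot is clear.

```bash
python3 -c "
from bench import bot
print(bot.job_done())"
```

```text
the job is handed in; nothing more can be done
None
```

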